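# Transfer the staining reagents to the bench rack in working order

## Task

The four dropper bottles stand in the blue carrier in their order of use, counted from its yellow end: beginning at that end so that the order cannot get mixed up, move them one at a time straight into the steel bench rack, the first into the hole at the steel rack's yellow end and each following one into the next hole. Set each down upright on the bottom of its hole and let go only when it is down in the hole; do not tip a bottle or stand one on the worktop, and leave the glass beaker and the white dish where they are.

Things in the scene. Friction and masses are not known exactly. Their poses are not given: they have to be found in the camera images.
- bottle_orange: amber glass dropper bottle, black collar, orange rubber bulb; 35 mm diameter, 102 mm tall, about 0.09 kg. Straight glass body for gripping up to about 45 mm, narrower above. Stands at the start in one of the four holes of the blue carrier. Origin: centre of the underside, z up along the bottle
- bottle_white: amber glass dropper bottle, black collar, white rubber bulb; 35 mm diameter, 102 mm tall, about 0.09 kg. Straight glass body for gripping up to about 45 mm, narrower above. Stands at the start in one of the four holes of the blue carrier. Origin: centre of the underside, z up along the bottle
- bottle_grey: amber glass dropper bottle, black collar, grey rubber bulb; 35 mm diameter, 104 mm tall, about 0.09 kg. Straight glass body for gripping up to about 45 mm, narrower above. Stands at the start in one of the four holes of the blue carrier. Origin: centre of the underside, z up along the bottle
- bottle_red: amber glass dropper bottle, black collar, dark red rubber bulb; 39 mm diameter, 108 mm tall, about 0.09 kg. Straight glass body for gripping up to about 45 mm, narrower above. Stands at the start in one of the four holes of the blue carrier. Origin: centre of the underside, z up along the bottle
- carrier: blue moulded plastic bottle carrier, 88 x 250 mm, fixed, full at the start. 30 mm high. Four 50 mm round holes in a row along its y, centres x = 0, y = -90, -30, 30, 90 mm; rim at z = 30, hole floor at z = 10 mm, so bottles have 5 to 7 mm of play. Yellow end plate at one end (+y or -y), grey at the other, both 46 mm high. Origin: centre of the underside, z up
- bench_rack: stainless steel bench rack of two plates on pillars, 74 x 250 mm, fixed, empty at the start. 30 mm high. Four 50 mm round holes in a row along its y, centres x = 0, y = -90, -30, 30, 90 mm; rim at z = 30, hole floor at z = 10 mm, so bottles have 5 to 7 mm of play. Yellow end plate at one end (+y or -y), grey at the other, both 46 mm high. Origin: centre of the underside, z up
- carrier_yellow_end: yellow plastic end plate, 88 x 6 x 46 mm, across one end of the blue carrier; it marks the end from which the places are counted. Fixed. Origin: centre of its underside, on the line of the row; the centre of the first place is 38 mm from it along the row, the next ones 98, 158 and 218 mm
- rack_yellow_end: yellow plastic end plate, 78 x 6 x 46 mm, across one end of the steel bench rack; it marks the end from which the places are counted. Fixed. Origin: centre of its underside, on the line of the row; the centre of the first place is 38 mm from it along the row, the next ones 98, 158 and 218 mm
- glass_beaker: small glass beaker, 51 mm diameter, 68 mm tall, loose, standing behind the steel rack, about 100 mm from the line of its holes. To be left alone. Origin: centre of the underside
- white_dish: white porcelain evaporating dish, 87 mm diameter, 30 mm tall, loose, standing behind the blue carrier, about 115 mm from the line of its holes. To be left alone. Origin: centre of the underside
Things that resemble listed ones, but are neither listed nor needed, are in the scene too. What is shaped like the bottle_red but purple is not meant.

How it is judged:
By the outcome, as a careful person would: the job done as asked, in the order asked, and still so for the second after the job is handed in, with the robot touching nothing.
It also fails if it takes over 125 s, if anything falls off the work surface, if the arm or the gripper's body presses on something with over 40 N, if the wrist force passes 120 N, or if a joint passes its speed limit or range.

## Robot

A 6-joint arm with a two-finger parallel gripper is mounted at the origin on a cart in front of the work surface, level with it; the furniture and walls round the work are solid. World frame = base frame: x ahead of the robot, y to its left, z up, the work surface at z = 0. Lengths are in mm, angles in rad, forces in N, time in s.
With the tool pointing down it reaches from about 275 to 825 mm from the base axis. Payload 5.2 kg.
Tool frame: the origin (TCP) lies at the very end of the fingers, on their centre line; the grasp point (between the pads) lies 19 mm behind it; z points along the fingers, y is the line along which they close (so a half turn about z gives the same grasp; the last joint's range is limited). The gripper opens to 93 mm and grips with 3 to 60 N. Pads are 15 mm wide; open, the fingers measure 128 mm over their backs; the gripper's body (75 mm by 188 mm) begins 65 mm behind the grasp point.
Start: joints at [1.109, 0.259, 1.535, -0, 1.348, -0.203], TCP at [140.734, 531.694, 218.653] pointing down, gripper open.
Joint ranges: [-3.14, 3.14], [-0.91, 2.08], [0.19, 2.58], [-1.22, 4.36], [0.22, 2.71], [-3.12, 3.12]. Speed limits (rad/s): [2.57, 2.57, 3.14, 3.14, 3.14, 3.14].

## Interface

Orientations are given as [roll, pitch, yaw] about the fixed x, y, z axes, in that order (R = Rz(yaw) Ry(pitch) Rx(roll)).
In Python, from bench import robot gives the robot as it stands. The module is installed in compiled form; this text tells all that it offers. Calls block until the motion is done:
- robot.move_ptp(position, orientation): joint-space move of the TCP to a pose.
- robot.move_linear(position, ori=None, speed=150, f_stop=None): straight line of the TCP; ori=None keeps the orientation; speed is the mean speed in mm/s. With f_stop (N) it stops when the force on the tool has changed by that much, and returns True; else False.
- robot.move_j(angles): joint-space move.
- robot.move_gripper(opening): opening from 0.0 (shut) to 1.0 (fully open); the grip force is fixed at half the most; returns when the fingers have stopped.
- robot.sleep(seconds).
- robot.inverse_kinematics(position, orientation): joint angles nearest the present ones, or None.
- robot.get_image(name): name is "scene" or "top"; returns a dict with "img" (480x640x3 uint8, blue, green, red), "fovy" (degrees; the focal length in pixels is half the picture's height over the tangent of half this angle, whatever the lens; pixels are square), "cx", "cy" (the principal point, pixels), "eye" and "orientation" of the camera in the world. Camera axes: x right, y down, z forward; pixel columns grow to the right and rows downward; lengths in mm; the calibration is good to about 2 mm. A picture is of the moment at which its call begins. There is no depth.
A pose or a line that the arm cannot do raises robot.MotionError and nothing moves.
- robot.hand_in(): hands the job in; it is judged then, once.
Readings, each from a call of its own:
- robot.current_t(): time.
- robot.current_qpos(): joint angles.
- robot.current_joint_vel(): joint speeds.
- robot.current_joint_efforts(): joint torques, N m.
- robot.current_tcp_pos(): TCP position.
- robot.current_eef_rot(): TCP orientation.
- robot.current_contact_force(): force on the tool from outside, world axes, zero at the start.
- robot.current_ft_torque(): the same for the moment, N m.
- robot.current_gripper_width(): opening from 0.0 (shut) to 1.0 (fully open).
- robot.current_finger_force(): force on a finger pad.
Only numpy, scipy, OpenCV 4.12 (cv2) and the standard library are available. Lean on these libraries where they do the work, as an engineer would, in place of code of your own. Each camera call takes 0.05 s, during which the arm holds its last target. There are 200 camera calls.

## Working session

There is one attempt and no reset: what is moved stays moved. The work goes in short steps, each a Python script; the robot and the scene stay as the last script left them, time stands still between calls to the robot, and variables do not carry over. Pictures are saved under pics/ and viewed, at most 14 in all, crops included, and the job is handed in when it is done.

```bash
mkdir -p pics; python3 - <<'E'
from bench import robot
import cv2
for n in("scene","top"):
    d=robot.get_image(n); cv2.imwrite(f"pics/{n}0.png",d["img"]); print(n,{k:v for k,v in d.items() if k!="img"})
print(robot.current_eef_rot(),robot.current_t())
E
```

```text
scene {'fovy': 45.156502412376966, 'cx': 314.52802045935897, 'cy': 244.32650233602928, 'eye': array([-100.1020688 , -855.29237334,  787.24068811]), 'orientation': array([-2.20615792,  0.02161389, -0.65652202])}
top {'fovy': 47.95431603851783, 'cx': 320.6298994241889, 'cy': 239.92844508858042, 'eye': array([ 314.95753669,  -11.91558031, 1081.94228116]), 'orientation': array([-2.96089072, -0.00873694, -1.58774735])}
[-3.13997326e+00 -3.29570204e-04  2.88283283e+00] 0.1
```

View pics/scene0.png

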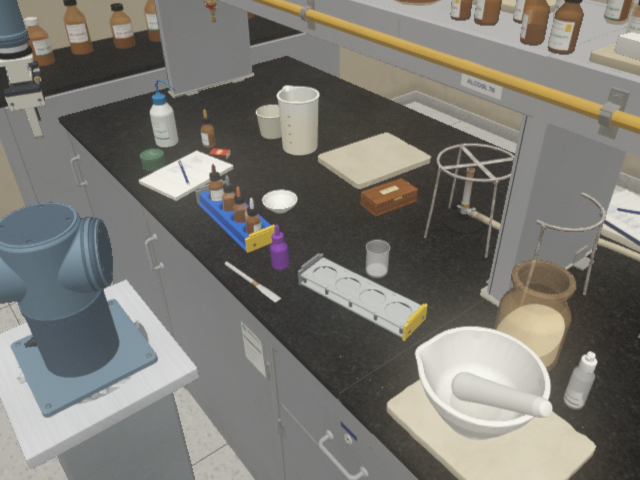

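View pics/top0.png

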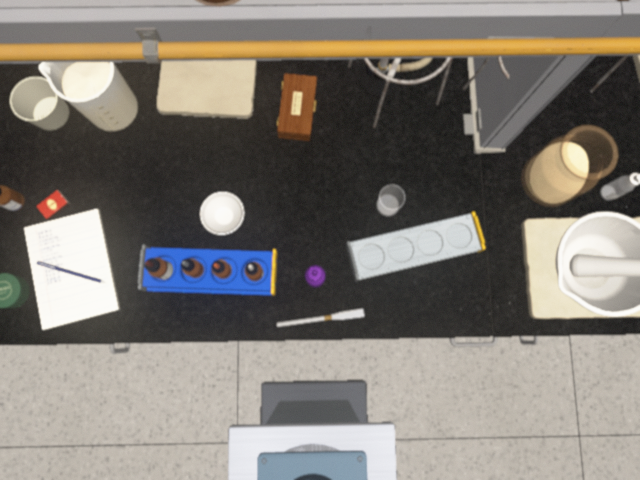

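The scene view shows the full blue carrier, with its yellow end at about (262,238) in scene and (274,272) in top. The steel rack's yellow end is at about (415,320) in scene and (478,231) in top.

What could be taken for a wanted bottle:
- The purple bottle at scene (279,252), top (316,275): not wanted.
- The amber bottle by the card at scene (207,130), top (8,198): not in the carrier, so not wanted.
- Shelf bottles: not wanted.

I choose the four in the carrier, at top (254,270), (222,269), (192,268) and (157,267).

```bash
cat > h.py <<'E'
import numpy as np, cv2
from scipy.spatial.transform import Rotation as Ro
def ray(d,p):
    f=240/np.tan(np.radians(d["fovy"]/2))
    v=Ro.from_euler("xyz",d["orientation"]).apply([(p[0]-d["cx"])/f,(p[1]-d["cy"])/f,1]); return d["eye"],v
def plane(d,p,z):
    e,v=ray(d,p); return e+v*(z-e[2])/v[2]
def proj(d,P):
    f=240/np.tan(np.radians(d["fovy"]/2))
    c=Ro.from_euler("xyz",d["orientation"]).inv().apply(np.array(P)-d["eye"]); return c[:2]/c[2]*f+[d["cx"],d["cy"]]
E
python3 - <<'E'
from bench import robot
from h import *
d=robot.get_image("top"); im=d["img"]; hsv=cv2.cvtColor(im,cv2.COLOR_BGR2HSV)
y=cv2.inRange(hsv,(18,130,110),(35,255,255)); y[:150]=0
b=cv2.inRange(hsv,(105,120,60),(125,255,255))
g=cv2.inRange(hsv,(0,0,120),(180,60,255)); g[:, :345]=0; g[:,490:]=0; g[:212]=0; g[282:]=0
for n,m,z in(("yel",y,46),("blue",b,30),("rack",g,30)):
    for c in cv2.findContours(m,cv2.RETR_EXTERNAL,cv2.CHAIN_APPROX_NONE)[0]:
        if cv2.contourArea(c)<40: continue
        r=cv2.minAreaRect(c); P=np.array([plane(d,p,z)[:2] for p in cv2.boxPoints(r)])
        print(n,np.round(r[0]),"ctr",plane(d,r[0],z)[:2].round(1),"corners",P.round(0).tolist(),"sides",np.linalg.norm(P[1]-P[0]).round(1),np.linalg.norm(P[2]-P[1]).round(1))
s=robot.get_image("scene")["img"]
A=cv2.resize(im[205:305,130:290],(800,500),interpolation=cv2.INTER_CUBIC)
B=cv2.resize(im[205:290,340:495],(800,440),interpolation=cv2.INTER_CUBIC)
C=cv2.resize(s[155:275,170:330],(800,600),interpolation=cv2.INTER_CUBIC)
for n,i in zip("ABC",(A,B,C)): cv2.imwrite(f"pics/crop{n}.png",i)
E
```

```text
yel [274. 272.] ctr [443.5  67.5] corners [[398.0, 73.0], [490.0, 71.0], [489.0, 62.0], [398.0, 64.0]] sides 91.2 8.7
yel [479. 230.] ctr [ 518.9 -335.3] corners [[557.0, -322.0], [560.0, -332.0], [481.0, -349.0], [479.0, -339.0]] sides 10.6 80.0
blue [207. 271.] ctr [448.7 199.1] corners [[410.0, 323.0], [501.0, 324.0], [488.0, 73.0], [397.0, 76.0]] sides 90.9 251.6
rack [414. 246.] ctr [ 491.6 -209.6] corners [[502.0, -77.0], [559.0, -329.0], [481.0, -342.0], [426.0, -93.0]] sides 258.4 79.0
```

View pics/cropA.png

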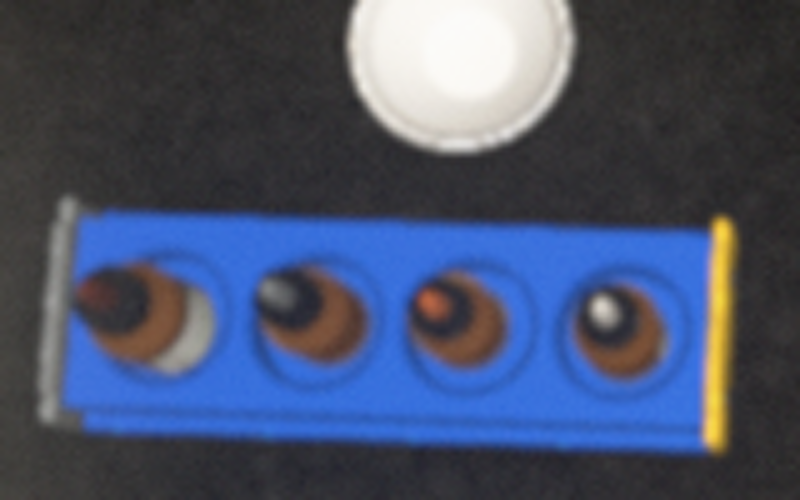

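View pics/cropB.png

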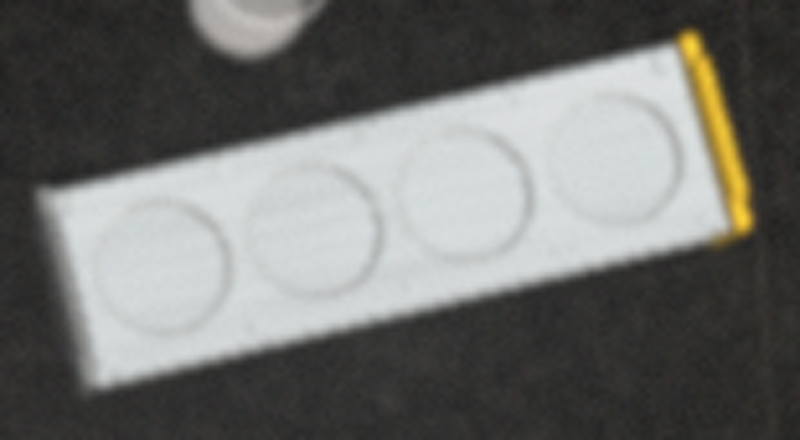

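View pics/cropC.png

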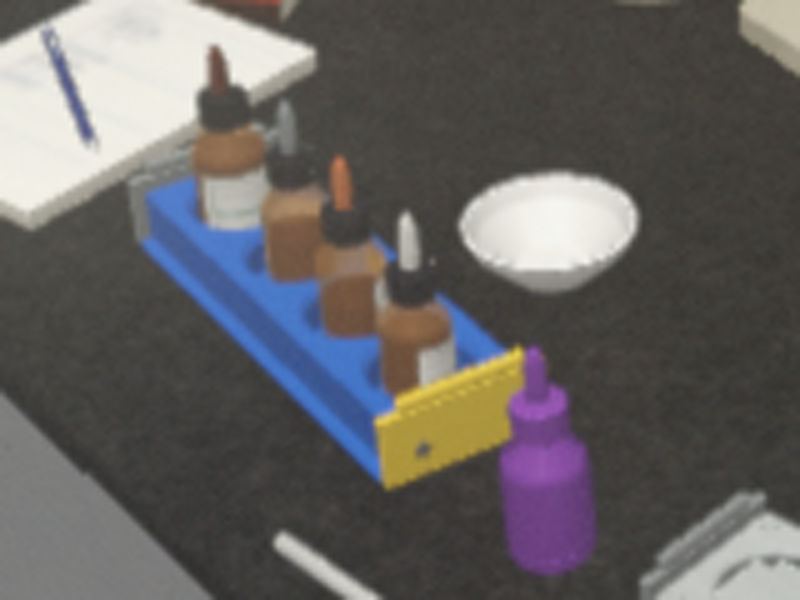

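Crop A shows the bulbs counted from the yellow end: white (603,305), orange (430,302), grey (272,292), dark red (90,292). Crop B shows the four rack holes at (615,159), (465,195), (315,229) and (163,267), with the yellow end on the right. Crop C confirms the colours and that the purple bottle stands apart. Next I'll fit rows and triangulate the bulbs.

```bash
python3 - <<'E'
from bench import robot
from h import *
d=robot.get_image("top"); s=robot.get_image("scene")
def line(H):
    a,b=np.polyfit([0,1,2,3],H,1); return b,a,H-(b+np.outer(range(4),a))
R=[plane(d,(340+(x+.5)/5.161-.5,205+(y+.5)/5.176-.5),30)[:2] for x,y in((615,159),(465,195),(315,229),(163,267))]
C=[plane(d,(130+(x+.5)/5-.5,205+(y+.5)/5-.5),30)[:2] for x,y in((622,332),(470,327),(315,322),(165,315))]
for n,H in(("rack",R),("carrier",C)):
    o,st,res=line(np.array(H)); print(n,"first",o.round(1),"step",st.round(2),np.linalg.norm(st).round(1),"yaw",np.degrees(np.arctan2(st[1],st[0])).round(1),"yellow",(o-st*38/60).round(1)); print(res.round(1).tolist())
T=[(603,305),(430,302),(272,292),(90,292)];S=[(406,213),(340,158),(286,102),(215,48)]
for t,u,z in zip(T,S,(112,112,114,118)):
    p=(130+(t[0]+.5)/5-.5,205+(t[1]+.5)/5-.5);q=(170+(u[0]+.5)/5-.5,155+(u[1]+.5)/5-.5)
    e1,v1=ray(d,p);e2,v2=ray(s,q)
    k=np.linalg.lstsq(np.c_[v1,-v2],e2-e1,rcond=None)[0];a=e1+k[0]*v1;b=e2+k[1]*v2
    print("tip plane",plane(d,p,z-4)[:2].round(1),"tri",((a+b)/2).round(1),"gap",np.linalg.norm(a-b).round(1),"scene plane",plane(s,q,z)[:2].round(1))
E
```

```text
rack first [ 512.1 -299.3] step [-13.    58.56] 60.0 yaw 102.5 yellow [ 520.3 -336.4]
[[-0.0, -0.0], [-0.2, 0.1], [0.5, -0.2], [-0.3, 0.1]]
carrier first [446.9 107.2] step [ 3.15 59.71] 59.8 yaw 87.0 yellow [444.9  69.4]
[[0.2, -0.0], [-0.1, -0.3], [-0.3, 0.7], [0.2, -0.4]]
tip plane [447.3 105.3] tri [445.  105.3 114.4] gap 3.2 scene plane [445.4 109.2]
tip plane [449.4 168.1] tri [447.9 167.6 112.9] gap 1.7 scene plane [447.9 169.3]
tip plane [453.7 225. ] tri [452.4 223.7 116.1] gap 0.8 scene plane [453.7 227.2]
tip plane [454.1 289.5] tri [452.4 288.9 117.7] gap 2.6 scene plane [451.  288.9]
```

```bash
cat > job.py <<'E'
from bench import robot
from h import *
B=[(446.5,105.5,34),(448.8,167.8,34),(453,225,34.5),(453.3,288.8,36.5)]
R0,RS=np.array([511.8,-299.1]),np.array([-13.,58.56]); OC=[np.pi,0,np.radians(87)]; OR=[np.pi,0,np.radians(102.5)]
UP=175
def log(*a): print(round(robot.current_t(),1),*a,robot.current_tcp_pos().round(1),"w",round(robot.current_gripper_width()*93,1),"ff",np.round(robot.current_finger_force(),1),"F",robot.current_contact_force().round(1))
def pic(n):
    for v in("top","scene"): cv2.imwrite(f"pics/{v}_{n}.png",robot.get_image(v)["img"])
def pick(i):
    x,y,t=B[i]; robot.move_ptp([x,y,UP],OC); robot.move_gripper(.8)
    print("stop",robot.move_linear([x,y,t],speed=100,f_stop=8)); log("at")
    robot.move_gripper(0); log("grip")
    robot.move_linear([x,y,UP],speed=100); log("up")
def place(i):
    x,y=R0+i*RS; t=B[i][2]
    robot.move_ptp([x,y,UP],OR); log("over")
    robot.move_linear([x,y,t+8],speed=100)
    print("stop",robot.move_linear([x,y,t-1],speed=15,f_stop=3)); log("down")
def release(i):
    x,y,_=robot.current_tcp_pos(); robot.move_gripper(.75); log("open"); robot.move_linear([x,y,UP],speed=120); log("clear")
E
python3 - <<'E'
from job import *
d=robot.get_image("top")
print("rod",[plane(d,(320,48),z)[0].round() for z in(300,400,500)],"post",plane(d,(487,150),0))
q=robot.inverse_kinematics([446,105,175],OC);print(q);print(robot.inverse_kinematics([512,-299,175],OR))
pick(0); pic("p0")
E
```

```text
rod [np.float64(765.0), np.float64(707.0), np.float64(650.0)] post [ 699.75370248 -378.69889154    0.        ]
[-1.30248218e-02  1.29618294e-01  1.81017105e+00 -4.44089210e-16
  1.20180331e+00  3.93350557e-02]
[-0.71653937  0.36604486  1.49312972  0.          1.28241807 -0.93470552]
stop False
4.4 at [447.  105.5  34.5] w 74.5 ff 0.0 F [ 0.2  0.4 -0.2]
5.1 grip [446.  105.6  34. ] w 34.0 ff 30.0 F [-1.8  0.5  2.4]
6.7 up [446.1 105.5 174.4] w 33.7 ff 29.9 F [-0.8  0.9 -1.3]
```

```bash
python3 - <<'E'
from job import *
place(0); s=robot.get_image("scene")["img"]; t=robot.get_image("top")["img"]
a=cv2.resize(s[200:350,270:450],(720,600),interpolation=cv2.INTER_CUBIC); cv2.imwrite("pics/down0.png",a)
E
```

```text
8.3 over [ 512. -298.  175.] w 33.8 ff 29.9 F [-0.   0.1 -1.2]
stop True
10.3 down [ 511.7 -299.    34. ] w 33.7 ff 30.0 F [0.6 0.7 4.8]
```

View pics/down0.png

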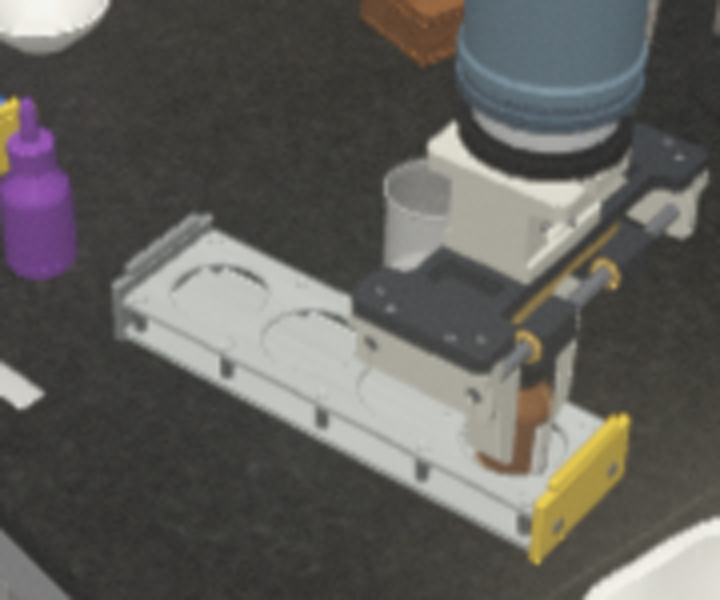

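The bottle is down in the first hole at the yellow end, at crop (515,455). It stopped at the pick height of 34.0, so it is on the floor. Next: release, then pick and lower the second.

```bash
python3 - <<'E'
from job import *
release(0); pick(1)
t=robot.get_image("top")["img"]; s=robot.get_image("scene")["img"]
a=np.vstack([cv2.resize(t[180:290,130:490],(800,244)),cv2.resize(s[160:340,190:440],(480,346))[:, :].copy() if 0 else cv2.copyMakeBorder(cv2.resize(s[160:340,190:440],(480,346)),0,0,0,320,cv2.BORDER_CONSTANT)])
cv2.imwrite("pics/after0.png",a)
E
```

```text
11.2 open [ 511.2 -298.5   33.2] w 69.9 ff 0.0 F [0.2 0.2 1.3]
12.5 clear [ 511.3 -298.6  174.1] w 69.6 ff 0.0 F [-1.  -0.1 -0.3]
stop False
16.1 at [449.3 167.9  34.5] w 74.2 ff 0.0 F [ 1.6  1.1 -0.2]
16.8 grip [448.8 167.8  34. ] w 34.5 ff 30.0 F [-0.8 -0.9  0.6]
18.4 up [448.4 167.7 174.4] w 34.1 ff 30.0 F [-0.3  0.  -1.3]
```

View pics/after0.png

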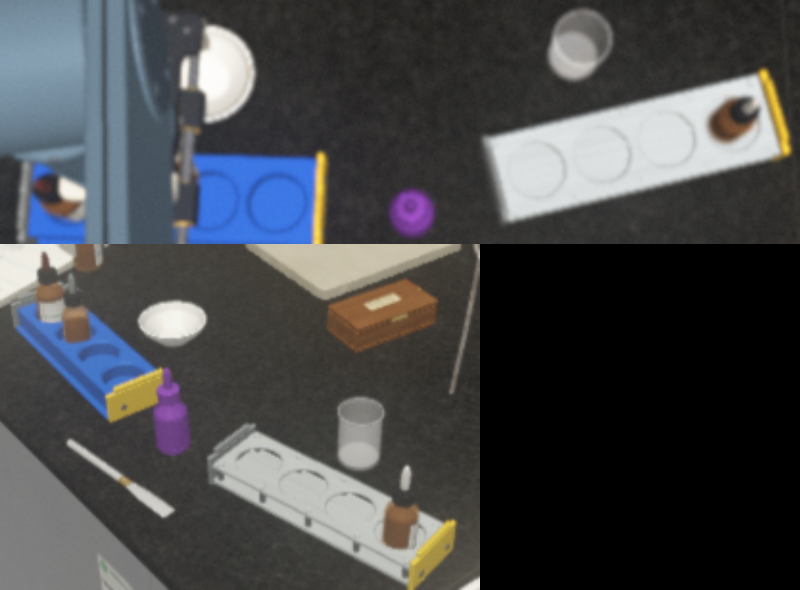

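White stands upright in hole 1, at scene crop (400,520), and nothing else has moved. It looks a few mm toward hole 2, so I'll measure the bulb there, and the bulb of the bottle in hand.

```bash
python3 - <<'E'
from job import *
s=robot.get_image("scene"); d=robot.get_image("top")
# pixels from last composite: white bulb tip
p=(130+757/2.222,180+100/2.218); q=(190+406/1.92,160+(467-244)/1.922)
print("white tip top",plane(d,p,110)[:2].round(1),"scene",plane(s,q,112)[:2].round(1), "intended",R0)
c=proj(s,[448.8,167.8,174.4-34+112]); print("expected orange tip px",c)
print("exp white px scene",proj(s,[*R0,112]),"top",proj(d,[*R0,108]),"meas",q,p)
x,y=c.astype(int); cv2.imwrite("pics/hand1.png",cv2.resize(s["img"][y-20:y+60,x-50:x+50],(800,600),interpolation=cv2.INTER_CUBIC))
wx,wy=np.int32(p); W=cv2.resize(d["img"][wy-20:wy+40,wx-50:wx+30],(800,600),interpolation=cv2.INTER_CUBIC)
for P in([*R0,108],[*R0,30]):
    c2=proj(d,P); cv2.drawMarker(W,tuple(np.int32((c2-[wx-50,wy-20]+.5)*10)),(0,255,0),0,30,2)
cv2.imwrite("pics/w0.png",W)
E
```

```text
white tip top [ 515.9 -300.7] scene [ 510.8 -298.7] intended [ 511.8 -299.1]
expected orange tip px [231.75906453 129.92337326]
exp white px scene [402.02631257 275.92607315] top [469.6690626  227.51844089] meas (401.45833333333337, 276.02497398543187) (470.6840684068407, 225.08566275924255)
```

View pics/hand1.png

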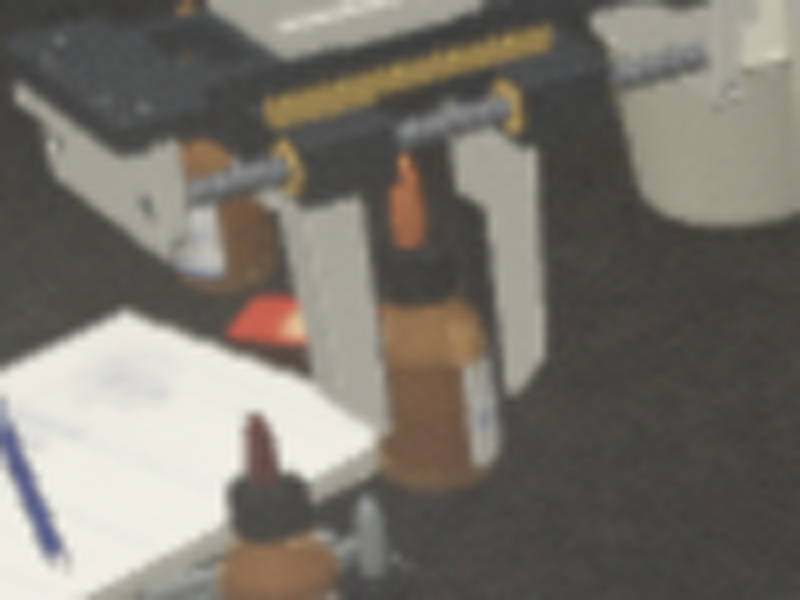

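View pics/w0.png

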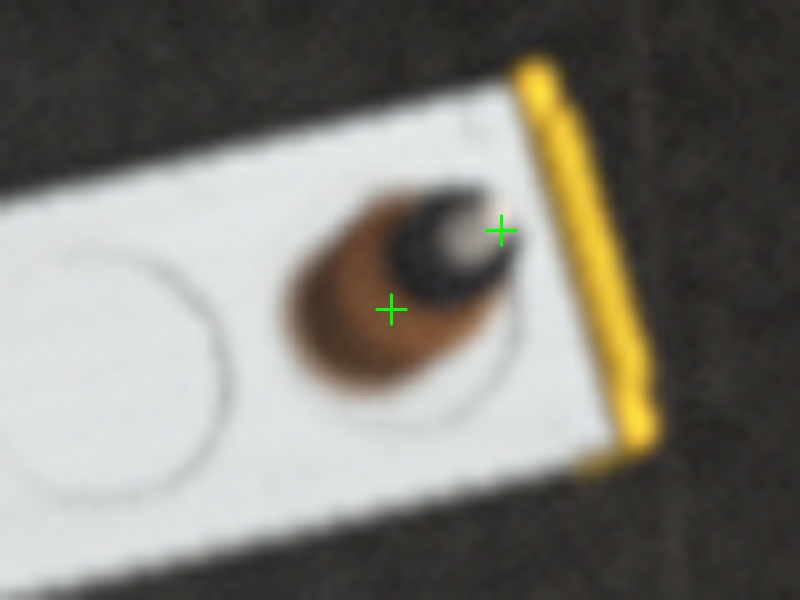

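White is about 2–3 mm off-centre in the hole, well within play. Orange in hand is where expected (bulb at crop (405,155)). I'll apply a 1.5 mm shift toward the yellow end and continue.

```bash
sed -i 's/np.array(\[511.8,-299.1\])/np.array([511.3,-300.6])/' job.py; python3 - <<'E'
from job import *
place(1)
z=robot.current_tcp_pos()[2]
if abs(z-34)<1.5:
    release(1); pick(2); place(2)
    if abs(robot.current_tcp_pos()[2]-34.5)<1.5:
        release(2); pick(3); d=robot.get_image("top"); s=robot.get_image("scene")
        c=proj(s,[453.3,288.8,175-36.5+118]); print("exp red tip",c); x,y=c.astype(int)
        a=cv2.resize(s["img"][y-30:y+60,x-40:x+80],(400,300),interpolation=cv2.INTER_CUBIC)
        b=cv2.resize(d["img"][180:290,340:490],(400,293),interpolation=cv2.INTER_CUBIC)
        e=cv2.resize(s["img"][220:340,290:450],(400,300),interpolation=cv2.INTER_CUBIC)
        cv2.imwrite("pics/after2.png",np.vstack([np.hstack([a,e]),np.hstack([b,np.zeros_like(b)])]))
E
```

```text
20.1 over [ 498.5 -241.   175. ] w 34.1 ff 30.0 F [ 0.4  0.1 -1.2]
stop True
22.1 down [ 498.2 -242.    34. ] w 34.0 ff 30.0 F [-0.6  1.   4.7]
22.9 open [ 497.6 -241.5   33.4] w 69.5 ff 0.0 F [-0.7  0.7 -0.6]
24.2 clear [ 497.8 -241.7  174.2] w 69.7 ff 0.0 F [ 0.   0.5 -0.2]
stop False
27.9 at [453.4 225.1  35. ] w 74.4 ff 0.0 F [-0.4  0.1 -0.7]
28.6 grip [452.9 225.   34.5] w 33.4 ff 29.8 F [0.  0.  0.7]
30.1 up [452.6 224.9 174.3] w 34.0 ff 29.7 F [ 0.4 -0.5 -1.3]
31.7 over [ 485.4 -182.6  174.9] w 33.9 ff 29.7 F [ 0.2 -0.2 -1.1]
stop True
33.7 down [ 485.2 -183.4   34.4] w 33.7 ff 29.8 F [ 0.2 -0.2  4.3]
34.4 open [ 484.6 -183.    33.8] w 69.5 ff 0.0 F [-0.5 -0.5 -0.2]
35.8 clear [ 484.7 -183.1  174.2] w 69.9 ff 0.0 F [0.4 0.3 0. ]
stop False
39.4 at [453.8 289.   37.1] w 74.3 ff 0.0 F [-0.2  1.4  0.6]
40.1 grip [453.3 288.8  36.5] w 37.0 ff 29.9 F [-0.1  0.7  0.7]
41.6 up [452.9 288.6 174.3] w 37.6 ff 29.9 F [ 0.2  0.6 -0.5]
exp red tip [205.86290662 110.16805994]
```

View pics/after2.png

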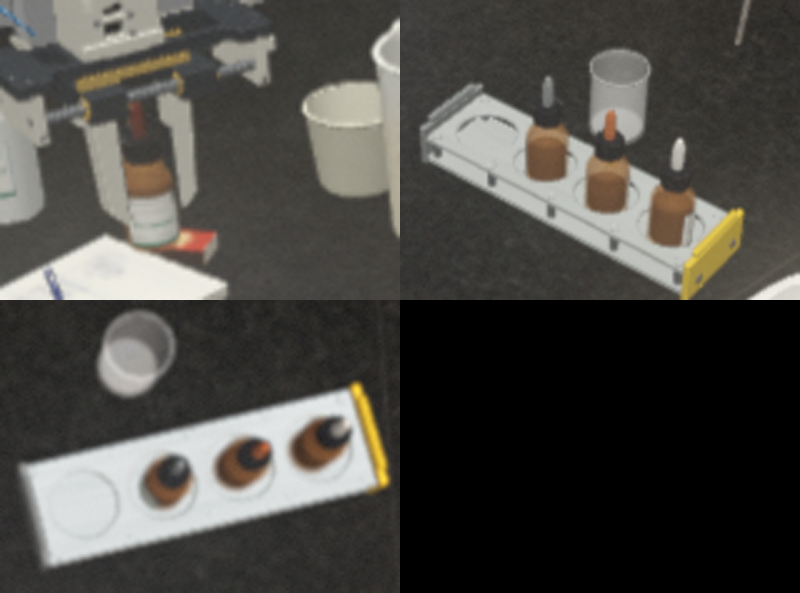

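White, orange and grey stand upright in holes 1–3 (scene crop (672,215), (607,185), (547,155)). Red is held with its bulb where expected, at (135,104). Now I'll place it.

```bash
python3 - <<'E'
from job import *
s=robot.get_image("scene"); b=proj(s,[453.3,288.8,174.4-26.5]); c=proj(s,[453.3,288.8,256.4]); print("vertical dx,dy px",b-c)
place(3)
if abs(robot.current_tcp_pos()[2]-36.5)<1.5:
    release(3); x,y,_=robot.current_tcp_pos(); robot.move_linear([x,y,230]); robot.move_ptp([350,150,230],OC)
    robot.sleep(.5); d=robot.get_image("top"); s=robot.get_image("scene")
    cv2.imwrite("pics/end.png",np.vstack([cv2.resize(s["img"][160:340,190:440],(486,350)),cv2.resize(d["img"][170:300,310:490],(486,250),interpolation=cv2.INTER_AREA)]))
E
```

```text
vertical dx,dy px [ 6.03241097 42.65026112]
43.3 over [ 472.5 -124.2  175. ] w 37.8 ff 29.9 F [0.2 0.2 0.3]
stop True
45.3 down [ 472.2 -124.9   36.5] w 37.5 ff 29.9 F [ 0.2 -0.4  5.4]
46.0 open [ 471.6 -124.6   36. ] w 69.6 ff 0.0 F [-0.5  0.1  0.3]
47.3 clear [ 471.7 -124.6  174.3] w 69.7 ff 0.0 F [-1.1  0.3  0.2]
```

View pics/end.png

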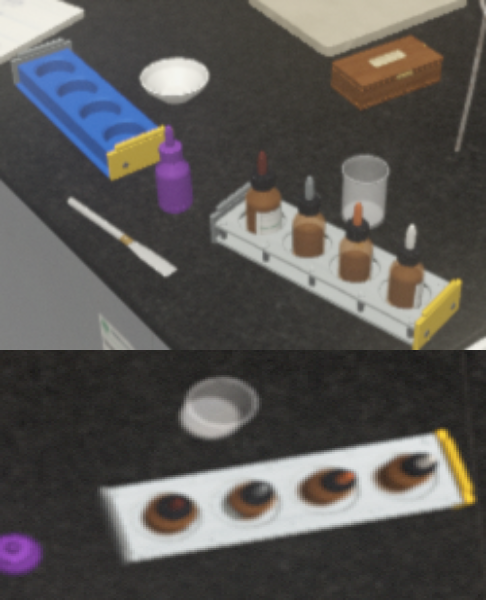

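All four stand upright in the rack: white (405,280), orange (357,255), grey (308,230) and red (263,205), counted from the yellow end. The carrier is empty, and the beaker and dish have not moved.

```bash
python3 -c "
from bench import robot
print(robot.hand_in())"
```

```text
the job is handed in; nothing more can be done
None
```

The job is handed in: white, orange, grey and red were moved in that order into steel rack holes 1–4 from the yellow end, all standing upright at the last look, with the beaker and dish not touched.

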